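# Strip an empty solder reel off its stand

## Task

The solder on the green reel is used up: take its stand apart in order. First lift the orange cap off the green reel's spindle and set it down upright in the grey tray, with the reel still on its stand; then lift the green reel off the spindle and stand it upright beside the cap in the tray. Set both down gently rather than dropping them, and leave the full blue reel where it is.

Things in the scene. Friction and masses are not known exactly. Their poses are not given: they have to be found in the camera images.
- green_cap: Orange cap on top of the green reel (the blue reel wears a twin: not that one). Upright cylinder 32 mm across, 36 mm tall, closed on top; in its underside a hole 18 mm wide, 24 mm deep. It rests loosely on the reel's top face, over the 20 mm of 10 mm spindle that stick out there: off after 20 mm straight up. 30 g. Origin: centre of its underside; z up.
- green_reel: Empty green reel, upright and loose on the spindle of a fixed stand. 50 mm tall, two flanges 56 mm across and 6 mm thick (0-6 and 44-50 mm up), bare hub 26 mm, bore 16 mm. Spindle 10 mm thick, tip 70 mm above the reel's underside: off after 70 mm straight up; grip the top flange's rim from above. Stand's base: 80 mm round, 12 mm thick. 45 g. Origin: centre of its underside; z up.
- blue_reel: Bystander: a full reel, same size but blue, wound with silvery solder to 48 mm, on a stand of the same kind with its own orange cap. The two stands' axes are 110 mm or more apart. To be left where it is. Origin: centre of its underside; z up.
- tray: Shallow grey tray, empty, fixed left or right of the stands: 260 mm (its x) by 150 mm (its y) outside, 25 mm high, walls and floor 5 mm thick. Origin: centre of its underside, 5 mm below its inner floor; z up. On the other side of the stands is a soldering iron in a coil holder, about 190 mm high.
There are look-alikes about, which are no part of the job. There is more than one size of the green_reel; the job needs the smaller.

How it is judged (in metres and radians):
On the way:
1. the orange cap of the green reel stands upright in the tray, let go, while the green reel is still on its stand (x of green_cap in the frame of tray between -0.112 and 0.112 m and y of green_cap in the frame of tray between -0.057 and 0.057 m and z of green_cap in the frame of tray between -0.005 and 0.015 m and angle between green_cap's own z axis and vertical below 0.17 rad and contact force between the fingers and green_cap below 0.1 N and distance of green_reel from where it was at the start of the episode below 0.015 m and linear speed of green_cap below 0.03 m/s), for 0.2 s.
At the end, for the whole second after the job is handed in: The orange cap and the green reel both stand on the tray's floor, wholly inside its walls, upright within 10 degrees, at rest and let go (x of green_cap in the frame of tray between -0.112 and 0.112 m and y of green_cap in the frame of tray between -0.057 and 0.057 m and z of green_cap in the frame of tray between -0.005 and 0.015 m and angle between each of green_cap, green_reel's own z axis and vertical below 0.17 rad and contact force between the fingers and green_cap below 0.1 N and x of green_reel in the frame of tray between -0.1 and 0.1 m and y of green_reel in the frame of tray between -0.045 and 0.045 m and z of green_reel in the frame of tray between -0.005 and 0.015 m and contact force between the fingers and green_reel below 0.1 N and linear speed of each of green_cap, green_reel below 0.03 m/s); the robot touches nothing.
It fails at once if the blue reel is moved by more than 15 mm (distance of blue_reel from where it was at the start of the episode above 0.015 m).
It fails at once if the cap is dropped or knocked away (moves faster than 0.7 m/s, a fall of 25 mm, with no finger on it) (linear speed of green_cap above 0.7 m/s and contact force between the fingers and green_cap below 0.05 N).
It fails at once if the green reel is dropped or knocked away (moves faster than 0.7 m/s, a fall of 25 mm, with no finger on it) (linear speed of green_reel above 0.7 m/s and contact force between the fingers and green_reel below 0.05 N).
It also fails if it takes over 64 s, if anything falls off the work surface, if the arm or the gripper's body presses on something with over 40 N, if the wrist force passes 120 N, or if a joint passes its speed limit or range.

## Robot

A 6-joint arm with a two-finger parallel gripper is mounted at the origin on the work surface. World frame = base frame: x ahead of the robot, y to its left, z up, the work surface at z = 0. Lengths are in mm, angles in rad, forces in N, time in s.
With the tool pointing down it reaches from about 325 to 875 mm from the base axis. Payload 4.4 kg.
Tool frame: the origin (TCP) lies on the centre line of the jaws, within the pads' length; the fingertips stand ahead of it and the grasp point (between the pads) lies 6 mm ahead of it (ctrl.tcp_to_tips is the z of the fingertips in the tool frame, in mm); z points along the fingers, y is the line along which they close (so a half turn about z gives the same grasp; the last joint's range is limited). The gripper opens to 85 mm and grips with 20 to 120 N. Pads are 22 mm wide; open, the fingers measure 114 mm over their backs; the gripper's body (76 mm by 85 mm) begins 54 mm behind the grasp point. The pads swing forward as they close: fully open they stand 13 mm farther back than shut.
Start: joints at [0.96, 0.207, 1.542, -0, 1.393, -0.15], TCP at [255.692, 515.023, 231.682] pointing down, gripper open.
Joint ranges: [-2.73, 2.73], [-0.86, 2.22], [0.23, 2.46], [-1.11, 4.25], [0.08, 2.63], [-2.82, 2.82]. Speed limits (rad/s): [2.79, 2.79, 3.14, 3.14, 3.14, 3.14].

## Interface

Orientations are given as a 3x3 rotation matrix whose columns are the frame's x, y, z axes.
In Python, from plant import ctrl, sensors, optics gives the robot as it stands. Calls block until the motion is done:
- ctrl.move_ptp(position, orientation): joint-space move of the TCP to a pose.
- ctrl.move_l(position, rot=None, vel=150, threshold=None): straight line of the TCP; rot=None keeps the orientation; vel is the mean speed in mm/s. With threshold (N) it stops when the force on the tool has changed by that much, and returns True; else False.
- ctrl.set_joints(angles): joint-space move.
- ctrl.gripper_to(opening, force=None): finger opening in mm; force is the grip in N (None keeps the last); returns when the fingers have stopped.
- ctrl.hold(seconds).
- ctrl.solve_ik(position, orientation): joint angles nearest the present ones, or None.
- sensors.read_state(): the state.
- optics.grab_frame(name): name is "side" or "top" or "wrist"; returns (picture, depth): 384x512x3 uint8, red, green, blue; 384x512 float32, mm along the optical axis (not along the pixel's ray), 0 where there is no reading.
- optics.camera_params(name): a dict with "mtx" (3x3 intrinsics, pixels), "R" (3x3) and "t" (3): a world point X has camera coordinates R X + t; the wrist camera has in their place "T_tool_cam" (4x4, takes a point from camera to tool coordinates, whose origin is the TCP and whose axes are the flange's). Camera axes: x right, y down, z forward; pixel columns grow to the right and rows downward; lengths in mm; the calibration is good to about 2 mm. A picture is of the moment at which its call begins: read the wrist's pose just before it. camera_params takes no time and is no camera call.
A pose or a line that the arm cannot do raises ctrl.MotionError and nothing moves.
- ctrl.finish_job(): hands the job in; it is judged then, once.
The state is a dict: "t": time; "q": joint angles; "qvel": joint speeds; "tau": joint torques, N m; "eef_pos": TCP position; "eef_rot": TCP orientation; "force": force on the tool from outside, world axes, zero at the start; "wrist_torque": the same for the moment, N m; "grip_width": finger opening in mm; "grasp_force": force on a finger pad.
Only numpy, scipy, OpenCV 4.12 (cv2) and the standard library are available. Lean on these libraries where they do the work, as an engineer would, in place of code of your own. Each camera call takes 0.05 s, during which the arm holds its last target. There are 200 camera calls.

## Working session

There is one attempt and no reset: what is moved stays moved. The work goes in short steps, each a Python script; the robot and the scene stay as the last script left them, time stands still between calls to the robot, and variables do not carry over. Pictures are saved under pics/ and viewed, at most 10 in all, crops included, and the job is handed in when it is done.

```bash
mkdir -p pics; ls; cat > h.py <<'E'
import numpy as np, cv2
from plant import ctrl, sensors, optics
def cam(n,st=None):
    p=optics.camera_params(n); K=np.array(p["mtx"])
    if n=="wrist":
        T=np.eye(4);T[:3,:3]=st["eef_rot"];T[:3,3]=st["eef_pos"];M=T@np.array(p["T_tool_cam"])
        return K,M[:3,:3],M[:3,3]
    R=np.array(p["R"]);return K,R.T,-R.T@np.array(p["t"])
def ray(c,u,v):
    K,R,o=c; return o,R@np.linalg.solve(K,[u,v,1.])
def plane(c,u,v,z):
    o,d=ray(c,u,v); return o+d*(z-o[2])/d[2]
def cloud(c,D):
    K,R,o=c; v,u=np.indices(D.shape)
    P=np.stack([u,v,np.ones_like(u)],-1)@np.linalg.inv(K).T*D[...,None]
    return P@R.T+o
def save(n,im): cv2.imwrite("pics/"+n+".png",im[...,::-1])
E
python3 - <<'E'
from h import *
a,D=optics.grab_frame("top");b,E=optics.grab_frame("side")
np.savez("s.npz",a=a,D=D,b=b,E=E)
save("top",a);save("side",b)
for n in("top","side"): print(cam(n)[2])
E
```

```text
pics
[320.76048169   9.75492361 870.50173496]
[ 296.10669912 -808.14529758  824.98576428]
```

View pics/top.png

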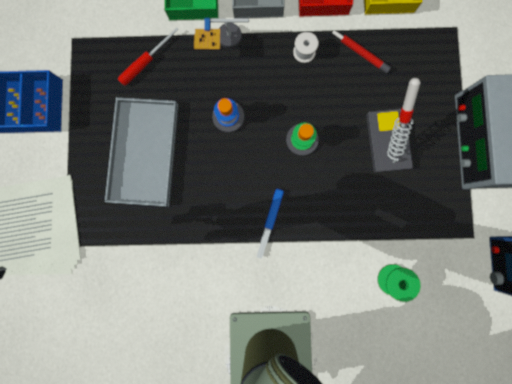

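View pics/side.png

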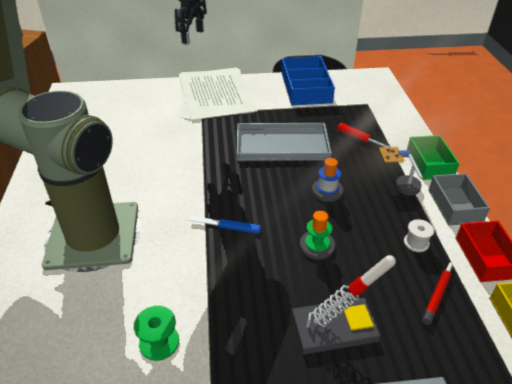

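Top view candidates:
- Green reel on its stand at (303,136), with its orange cap at (306,130). This is the one I want.
- Blue reel's twin cap at (225,105).
- Larger green reel standing loose at (400,283), a decoy with no cap.
- White reel at (306,46).

In the side view the wanted cap is at (320,220) and the tray at (283,142). I'll triangulate and take a close crop.

```bash
cat > m.py <<'E'
from h import *
s=np.load("s.npz")
def blobs(im,lo,hi,amin):
    m=cv2.inRange(cv2.cvtColor(im,cv2.COLOR_RGB2HSV),lo,hi)
    n,l,st,c=cv2.connectedComponentsWithStats(m)
    return [(l==i,st[i],c[i]) for i in range(1,n) if st[i][4]>=amin]
if __name__=="__main__":
    for n,im,D in(("top",s["a"],s["D"]),("side",s["b"],s["E"])):
        c=cam(n);P=cloud(c,D)
        for nm,lo,hi in(("orange",(8,180,120),(18,255,255)),("green",(50,150,60),(80,255,255)),("blue",(100,150,60),(125,255,255))):
            for m,st,ce in blobs(im,lo,hi,40):
                X=P[m&(D>0)]
                if len(X)==0: continue
                zt=np.percentile(X[:,2],95); t=X[X[:,2]>zt-6]
                print(n,nm,st[:2],st[4],ce.round(0),"ztop",zt.round(1),"mid",((t.max(0)+t.min(0))/2).round(1),"ext",np.ptp(t,0).round(0))
        # tray: points with z in rim band
        m=(abs(P[...,2]-25)<6)&(P[...,1]>130)&(P[...,1]<420)&(P[...,0]>300)&(P[...,0]<750)&(D>0)
        mm=cv2.morphologyEx(m.astype(np.uint8),cv2.MORPH_CLOSE,np.ones((3,3)))
        k,l,st,_=cv2.connectedComponentsWithStats(mm); i=1+st[1:,4].argmax()
        print(n,"tray rim",cv2.minAreaRect(P[(l==i)&m][:,:2].astype(np.float32)),P[(l==i)&m][:,2].mean())
    save("crops",np.vstack([cv2.resize(s["a"][90:170,195:345],(600,320)),cv2.resize(s["b"][150:260,280:380],(600,280*1))]))
E
python3 m.py
```

```text
top orange [219  98] 144 [224. 106.] ztop 103.2 mid [574.4  89.6 100.6] ext [31. 27.  7.]
top orange [299 125] 141 [305. 132.] ztop 103.5 mid [510.5 -90.6 101.2] ext [28. 27.  7.]
top green [165   0] 928 [191.   9.] ztop 49.3 mid [850.6 178.9  48.3] ext [ 27. 126.  10.]
top green [291 123] 268 [301. 140.] ztop 67.2 mid [512.4 -89.5  65.2] ext [55. 54.  8.]
top green [461 145] 46 [465. 148.] ztop 45.5 mid [ 475.5 -473.1   43.5] ext [13. 15.  8.]
top green [379 265] 1090 [399. 282.] ztop 70.0 mid [ 167.5 -296.5   68.4] ext [70. 74.  9.]
top blue [205  18] 45 [207.  23.] ztop 89.4 mid [777.7 130.8  87.1] ext [30. 10.  7.]
top blue [ 0 71] 3206 [ 30. 101.] ztop 58.1 mid [618.4 581.1  57.9] ext [139. 125.  12.]
top blue [213  99] 245 [227. 114.] ztop 67.0 mid [575.2  92.2  64.6] ext [50. 55.  7.]
top blue [264 189] 376 [274. 208.] ztop 19.3 mid [342.7 -16.1  16.9] ext [94. 43.  7.]
top tray rim ((490.42218017578125, 306.26123046875), (151.38751220703125, 260.092529296875), 84.91036987304688) 26.255502737445745
side orange [23 31] 139 [30. 37.] ztop 6.2 mid [-417.4 1124.3    4.5] ext [ 72.
[... 457 characters left out ...]
.2  50.6] ext [91. 80. 10.]
side green [305 220] 516 [318. 238.] ztop 68.7 mid [510.8 -92.8  75.6] ext [54. 56. 26.]
side green [135 306] 1812 [156. 332.] ztop 71.8 mid [ 166.2 -300.3   70.2] ext [70. 75.  9.]
side blue [281  56] 2093 [307.  80.] ztop 61.0 mid [617.2 629.6  60.4] ext [142. 232.  11.]
side blue [319 167] 124 [330. 175.] ztop 69.9 mid [574.8  89.4  67.8] ext [52. 49.  8.]
side blue [317 185] 57 [327. 191.] ztop 25.6 mid [574.5  78.8  23.3] ext [54. 36.  7.]
side blue [219 219] 388 [239. 226.] ztop 21.5 mid [340.  -19.4  19.6] ext [93. 45.  8.]
side tray rim ((489.36981201171875, 305.34954833984375), (160.92222595214844, 260.3094787597656), 84.96285247802734) 25.705157627352854
```

View pics/crops.png

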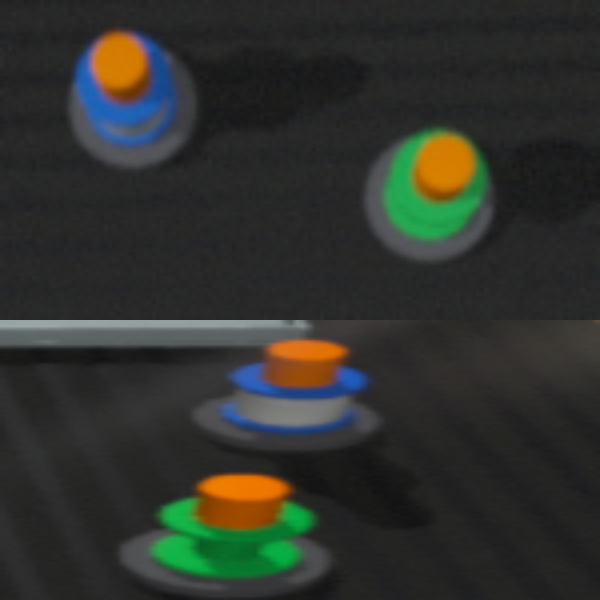

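The crop shows the orange cap on the bare green reel. The blue reel next to it is wound with solder, so the choice holds. I'll move above it and measure with the wrist camera from two places.

```bash
cat > w.py <<'E'
from m import *
def R(yaw):
    c,s=np.cos(yaw),np.sin(yaw); return np.array([[c,s,0],[s,-c,0],[0,0,-1.]])
def look(name=None):
    st=sensors.read_state(); im,D=optics.grab_frame("wrist")
    if name: save(name,im)
    return cam("wrist",st),im,D
def near(im,D,c,lo,hi,xy,z,amin=80):
    """ellipse centre of the top face of the blob near xy, by depth top band"""
    best=None
    for m,st,ce in blobs(im,lo,hi,amin):
        d=np.linalg.norm(plane(c,*ce,z)[:2]-xy)
        if best is None or d<best[0]: best=(d,m,st,ce)
    return best
OR=((8,180,120),(18,255,255)); GR=((50,150,60),(80,255,255))
def tri(obs):
    A=np.zeros((3,3));b=np.zeros(3)
    for c,u,v in obs:
        o,d=ray(c,u,v);d/=np.linalg.norm(d);M=np.eye(3)-np.outer(d,d);A+=M;b+=M@o
    return np.linalg.solve(A,b)
E
python3 - <<'E'
from w import *
st=sensors.read_state();print(st["eef_rot"].round(2) if hasattr(st["eef_rot"],"round") else st["eef_rot"],ctrl.tcp_to_tips)
T=np.array(optics.camera_params("wrist")["T_tool_cam"]);print(T.round(2))
q=[(y,ctrl.solve_ik([511,-91,300],R(y))) for y in (0,1.57,-1.57,3.14)]
for a in q: print(a)
ctrl.move_l([256,515,300])
# camera above the cap: offset tcp by the camera's lateral offset
y=0.
for k,(dx,dy) in enumerate(((-30,0),(-70,40))):
    off=(R(y)@T[:3,3])
    p=[511-off[0]+dx,-91-off[1]+dy,290]
    (ctrl.move_ptp if k==0 else ctrl.move_l)(p,R(y)); ctrl.hold(.2)
    c,im,D=look("w%d"%k); P=cloud(c,D)
    for nm,(lo,hi) in (("or",OR),("gr",GR)):
        d,m,s_,ce=near(im,D,c,lo,hi,np.array([511,-91]),90)
        X=P[m&(D>0)]; zt=np.percentile(X[:,2],90); t=X[abs(X[:,2]-zt)<4]
        print(nm,d,s_,ce.round(1),zt,np.median(t[:,2]),((t.max(0)+t.min(0))/2).round(1),np.ptp(t,0).round(1))
print(sensors.read_state()["t"])
E
```

```text
[[-0.9   0.44 -0.  ]
 [ 0.44  0.9  -0.  ]
 [ 0.   -0.   -1.  ]] 25.0
[[-0.000e+00 -9.600e-01 -2.700e-01  6.842e+01]
 [ 1.000e+00 -0.000e+00 -0.000e+00  3.000e-02]
 [ 0.000e+00 -2.700e-01  9.600e-01 -1.424e+02]
 [ 0.000e+00  0.000e+00  0.000e+00  1.000e+00]]
(0, array([-3.43083755e-01,  4.00918169e-02,  1.58633761e+00, -4.44089210e-16,
        1.51516323e+00,  1.22771257e+00]))
(1.57, array([-3.43083755e-01,  4.00918169e-02,  1.58633761e+00, -4.44089210e-16,
        1.51516323e+00, -3.42287428e-01]))
(-1.57, array([-3.43083755e-01,  4.00918169e-02,  1.58633761e+00, -4.44089210e-16,
        1.51516323e+00,  2.79771257e+00]))
(3.14, array([-3.43083755e-01,  4.00918169e-02,  1.58633761e+00, -4.44089210e-16,
        1.51516323e+00, -1.91228743e+00]))
or 1.331421917356781 [237  41  33  37 456] [253.5  61.7] 103.0634918361211 102.02207876847876 [512.4 -91.9 101.9] [29.9 29.1  5. ]Traceback (most recent call last):
  File "<stdin>", line 15, in <module>
TypeError: cannot unpack non-iterable NoneType object
```

View pics/w0.png

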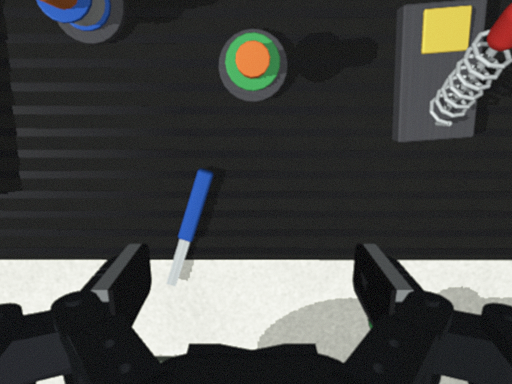

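The wrist view shows the wanted cap at (253,61) on the green reel, with the iron to its right at about (470,90). The green mask was too tight. I'll look again from two places that sit closer over it.

```bash
python3 - <<'E'
from w import *
GR=((45,90,40),(90,255,255)); obs={"or":[],"gr":[]}
for k,(x,y) in enumerate(((470,-91),(440,-60))):
    ctrl.move_l([x,y,290],R(0)); ctrl.hold(.2)
    c,im,D=look(); P=cloud(c,D)
    for nm,(lo,hi) in (("or",OR),("gr",GR)):
        b=near(im,D,c,lo,hi,np.array([511,-91]),90)
        if b is None: print("none",nm);continue
        d,m,s_,ce=b
        X=P[m&(D>0)]; zt=np.percentile(X[:,2],85); tm=m&(D>0)&(abs(P[...,2]-zt)<4);t=P[tm]
        cn,_=cv2.findContours(tm.astype(np.uint8),0,1); cn=max(cn,key=cv2.contourArea)
        e=cv2.fitEllipse(cv2.convexHull(cn)); obs[nm].append((c,*e[0]))
        print(nm,s_,zt,np.median(t[:,2]),((t.max(0)+t.min(0))/2).round(1),np.ptp(t,0).round(1),np.round(e[0],1))
for n in obs: print(n,tri(obs[n]))
print(sensors.read_state()["t"])
E
```

```text
or [237 105  31  33 524] 102.78742052745586 102.0647030443937 [512.9 -91.5 102. ] [30.2 28.7  4. ] [251.9 121. ]
gr [ 226   91   53   54 1305] 66.86401720511854 66.05904241384764 [513.3 -91.   66.3] [55.2 54.3  6.8] [251.5 117.7]
or [267  74  34  33 514] 102.90154057990476 102.11676727797854 [512.7 -90.7 101.6] [28.7 30.8  5.5] [283.6  90. ]
gr [ 254   62   54   56 1378] 66.919968048193 66.09759337798499 [513.2 -90.9  66.2] [54.8 55.2  5.7] [280.7  89.5]
or [512.77070939 -91.33372798  95.6439005 ]
gr [513.76713484 -90.98228428  64.25887294]
4.6667
```

```bash
python3 - <<'E'
from w import *
S=sensors.read_state
ctrl.gripper_to(60,30)
ctrl.move_l([512.9,-91.2,190],R(0))
ctrl.move_l([512.9,-91.2,125])
hit=ctrl.move_l([512.9,-91.2,96],vel=60,threshold=10); print("hit",hit,S()["eef_pos"])
ctrl.gripper_to(10,30); s=S(); print("grip",s["grip_width"],s["grasp_force"],np.round(s["force"],2))
ctrl.move_l([512.9,-91.2,140],vel=60)
ctrl.move_l([512.9,-91.2,240],vel=150)
s=S();print(s["grip_width"],np.round(s["force"],2),s["t"])
c=cam("top");a,D=optics.grab_frame("top");P=cloud(c,D)
for m,st,ce in blobs(a,(45,120,50),(90,255,255),100):
    t=P[m&(D>0)];t=t[(t[:,2]>np.percentile(t[:,2],90)-6)]
    if abs(ce[0]-302)<15: print("reel",((t.max(0)+t.min(0))/2).round(1))
# tray look: from the approach side
p=np.array([549.8,300.7,240]);
ctrl.move_ptp(p-[60,0,-40],R(-.089)); ctrl.hold(.2)
c,im,D=look("tray");P=cloud(c,D)
loc=(P[...,:2]-[490,306])@np.array([[.996,.089],[-.089,.996]])
m=(D>0)&(abs(loc[...,0]-60)<50)&(abs(loc[...,1])<50)
print("floor",np.percentile(P[m][:,2],[10,50,90]))
m2=(D>0)&(P[...,2]>17)&(P[...,2]<40)&(loc[...,0]>-150)&(loc[...,0]<150)&(abs(loc[...,1])<95)
r=P[m2];print("rim z",np.percentile(r[:,2],[50,80,95]),cv2.minAreaRect(r[:,:2].astype(np.float32)))
print(S()["t"])
E
```

```text
hit False [512.75485768 -91.14935823  95.6572778 ]
grip 29.902080225238528 29.593860805034637 [-0.84  1.08  3.76]
29.63696491059539 [ 0.23  0.42 -0.68] 9.3417
floor [  9.04359846 345.82361372 365.07334941]
rim z [28.46547405 29.38889099 30.08903171] ((500.0203857421875, 305.3601379394531), (150.47674560546875, 242.176025390625), 84.9039077758789)
11.1083
```

View pics/tray.png

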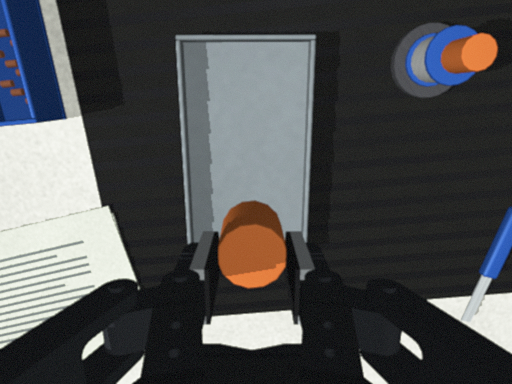

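The wrist view shows the cap held squarely at (252,245) and the tray empty, with its far corners at (178,37) and (315,37). The rim reads z≈29 and the floor ≈9, so everything sits on a mat about 4 mm thick. That matches the reel top at 66.

```bash
python3 - <<'E'
from w import *
S=sensors.read_state
p=np.array([549.8,300.7])
ctrl.move_l([*p,200],R(-.089)); ctrl.move_l([*p,60],vel=120); ctrl.hold(.3); print(np.round(S()["force"],2))
hit=ctrl.move_l([*p,35],vel=15,threshold=4); s=S();print("hit",hit,s["eef_pos"],np.round(s["force"],2))
ctrl.gripper_to(46); ctrl.hold(.3); print(S()["grip_width"])
ctrl.move_l([*p,120],vel=80); ctrl.move_l([*p-[90,0],300],vel=200); ctrl.hold(.2)
c,im,D=look("placed");P=cloud(c,D)
for m,st,ce in blobs(im,*OR,80):
    t=P[m&(D>0)]; t=t[t[:,2]>np.percentile(t[:,2],85)-5]
    print(st,np.median(t[:,2]),((t.max(0)+t.min(0))/2).round(1),np.ptp(t,0).round(0))
c=cam("top");a,D=optics.grab_frame("top");P=cloud(c,D)
for m,st,ce in blobs(a,(45,120,50),(90,255,255),100):
    t=P[m&(D>0)];t=t[(t[:,2]>np.percentile(t[:,2],70)-6)]
    print("green",ce.round(),((t.max(0)+t.min(0))/2).round(1),np.ptp(t,0).round())
print(S()["t"])
E
```

```text
[ 0.67 -0.68 -0.73]
hit True [549.70743346 300.73911849  39.56197972] [-0.38 -0.42  4.43]
45.936633773575835
[ 435    0   53   40 1487] 102.15434255462941 [575.6  91.9 101.3] [30. 31.  7.]
[231  60  26  28 423] 45.081012776679984 [548.9 300.5  45.1] [29. 28.  5.]
green [191.   9.] [856.1 178.2  40.6] [ 37. 126.  23.]
green [303. 136.] [511.9 -89.2  64.7] [55. 53. 10.]
green [399. 282.] [ 168.  -296.6   67. ] [72. 74.  9.]
18.0
```

View pics/placed.png

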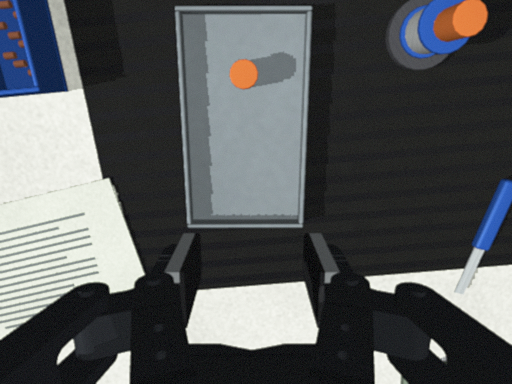

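The cap stands upright in the tray at pixel (244,73), with its top at z≈45 as expected. The green reel is still in place. Next I'll re-measure the bare reel from close by and take it.

```bash
python3 - <<'E'
from w import *
S=sensors.read_state
ctrl.gripper_to(74,40)
ctrl.move_ptp([470,-91,270],R(0)); ctrl.hold(.2)
def reel():
    c,im,D=look();P=cloud(c,D)
    d,m,s_,ce=near(im,D,c,(45,90,40),(90,255,255),np.array([513,-91]),66)
    t=P[m&(D>0)];zt=np.percentile(t[:,2],85);t=t[abs(t[:,2]-zt)<4]
    print("reel",d,zt,((t.max(0)+t.min(0))/2).round(1),np.ptp(t,0).round(1)); return ((t.max(0)+t.min(0))/2)[:2]
p=reel()
assert np.linalg.norm(p-[513.2,-91])<4
ctrl.move_l([*p,180]); ctrl.move_l([*p,110],vel=120)
hit=ctrl.move_l([*p,67],vel=60,threshold=10);print("hit",hit)
if hit: raise SystemExit
ctrl.gripper_to(40,40); s=S(); print("grip",s["grip_width"],s["grasp_force"],np.round(s["force"],2),s["eef_pos"])
ctrl.move_l([*p,100],vel=50); s=S();print(s["grip_width"],np.round(s["force"],2))
ctrl.move_l([*p,180],vel=80); ctrl.move_l([*p,230]); ctrl.hold(.3)
s=S();print(s["grip_width"],s["grasp_force"],np.round(s["force"],2),s["t"])
look("held")
E
```

```text
reel 0.8199223634161404 66.9208990223689 [513.3 -90.7  65.9] [55.5 54.4  5.8]
hit False
grip 39.90128559751278 0.0 [0.32 0.06 0.27] [513.39119595 -90.730574    67.21638138]
39.79764476471635 [-0.72 -0.12  0.17]
39.7866014368805 0.0 [ 0.57 -1.12 -0.02] 25.6833
```

View pics/held.png

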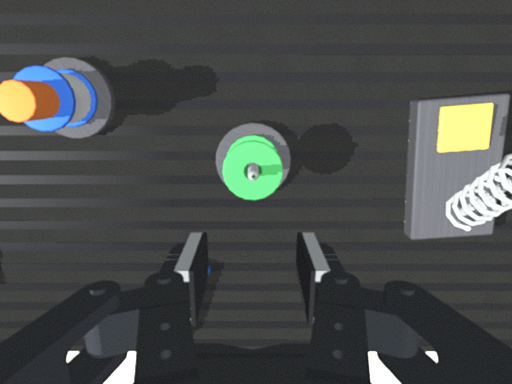

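The reel is still on its stand at (252,168), and the jaws closed to 40 mm on nothing. I'll check the tip geometry and the reel's height from depth before trying again.

```bash
python3 - <<'E'
from w import *
S=sensors.read_state
for w in (40,56,74):
    ctrl.gripper_to(w,40); s=S(); c,im,D=look();P=cloud(c,D)
    L=(P-s["eef_pos"])@np.array(s["eef_rot"])   # tool frame
    m=(D>0)&(D<260)&(abs(L[...,0])<25)&(abs(L[...,1])<60)&(L[...,2]>-30)
    X=L[m]; print(w,s["grip_width"],"tipz",np.percentile(X[:,2],[50,95,99,100]).round(1))
    for sg in(-1,1):
        t=X[(X[:,1]*sg>0)]; k=t[t[:,2]>np.percentile(t[:,2],90)]
        print("  tip region",k.min(0).round(1),k.max(0).round(1))
d,m,s_,ce=near(im,D,c,(45,90,40),(90,255,255),np.array([513,-91]),66)
t=P[m&(D>0)];zt=np.percentile(t[:,2],85);t=t[abs(t[:,2]-zt)<4]
print("reel",s_,zt,((t.max(0)+t.min(0))/2).round(1),np.ptp(t,0).round(1))
m=(D>0)&(np.hypot(P[...,0]-513,P[...,1]+91)<9);print("spindle",np.percentile(P[m][:,2],[50,90,100]))
print(S()["t"])
E
```

```text
40 40.116473048604135 tipz [-19.   -5.7  -2.9  -0.7]
  tip region [-10.5 -30.7  -8.1] [ 11.6 -19.8  -0.7]
  tip region [-10.4  19.9  -8.1] [11.8 30.7 -1.1]
56 55.89384518534523 tipz [-20.   -7.5  -4.8  -2.9]
  tip region [-10.4 -34.7  -9.6] [ 11.7 -27.7  -2.9]
  tip region [-10.8  27.7  -9.6] [11.6 34.4 -3.1]
74 74.15549300698798 tipz [-21.6 -11.6  -9.3  -8. ]
  tip region [-10.5 -43.4 -13. ] [ 11.4 -36.5  -8.2]
  tip region [-10.3  36.7 -13. ] [11.3 43.4 -8. ]
reel [ 222  136   60   65 2892] 66.74840935947056 [513.8 -90.8  65.7] [54.9 54.7  5.5]
spindle [65.59844733 84.39512809 86.38420708]
26.7167
```

Depth puts the fingertips about level with the TCP: -3 mm at 56 mm opening, not +25. So the jaws closed just above the flange, which agrees with the miss. I'll go about 14 mm deeper, with the descent force-guarded.

```bash
python3 - <<'E'
from w import *
S=sensors.read_state
p=np.array([513.4,-90.8])
ctrl.move_l([*p,90],vel=150)
hit=ctrl.move_l([*p,53],vel=50,threshold=8);print("hit",hit)
if hit: raise SystemExit
ctrl.gripper_to(40,40); s=S(); print("grip",s["grip_width"],s["grasp_force"],np.round(s["force"],2),s["eef_pos"])
if s["grip_width"]<48: raise SystemExit
ctrl.move_l([*p,70],vel=40); s=S();print(s["grip_width"],s["grasp_force"],np.round(s["force"],2))
ctrl.move_l([*p,150],vel=80); ctrl.move_l([*p,230]); ctrl.hold(.2)
s=S();print(s["grip_width"],s["grasp_force"],np.round(s["force"],2),s["t"])
look("held2")
E
```

```text
hit False
grip 54.08720255842388 40.962663386017084 [-0.91  0.61  5.32] [513.88828415 -90.90755324  54.22035915]
53.78864277750254 42.03819070011377 [-0.24  0.16 -1.06]
53.61994139036738 42.07527184858918 [-0.58 -0.67 -0.36] 31.6333
```

View pics/held2.png

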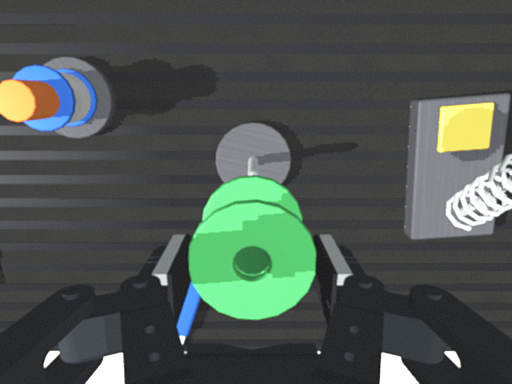

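The reel is held upright at (252,260), and the bare spindle shows at (253,165). On to the tray.

```bash
python3 - <<'E'
from w import *
S=sensors.read_state
p=np.array([445.,310.])
ctrl.move_ptp([*p,230],R(-.089)); ctrl.move_l([*p,75],vel=120); ctrl.hold(.3)
s=S();print(s["grip_width"],np.round(s["force"],2))
hit=ctrl.move_l([*p,41],vel=15,threshold=4); s=S();print("hit",hit,s["eef_pos"],np.round(s["force"],2))
if not hit: raise SystemExit
ctrl.gripper_to(68); ctrl.hold(.3)
ctrl.move_l([*p,130],vel=80); ctrl.move_l([*p-[30,0],320],vel=200); ctrl.hold(.3)
c,im,D=look("final");P=cloud(c,D)
for nm,lo,hi in(("or",*OR),("gr",(45,90,40),(90,255,255))):
  for m,st,ce in blobs(im,lo,hi,80):
    t=P[m&(D>0)]; zt=np.percentile(t[:,2],85);t=t[abs(t[:,2]-zt)<5]; mid=(t.max(0)+t.min(0))/2
    print(nm,st,mid.round(1),np.ptp(t,0).round(0),"tray",((mid[:2]-[490,306])@np.array([[.996,.089],[-.089,.996]])).round(1))
print(S()["t"])
E
```

```text
53.88255617673569 [ 0.2  -0.17  0.26]
hit True [444.9239333  309.99025113  47.23330941] [0.57 0.25 4.43]
or [236  19  26  30 414] [548.3 300.4  44.1] [29. 28.  6.] tray [58.5 -0.4]
gr [ 226  103   47   49 1678] [444.5 309.5  58.2] [55. 54.  7.] tray [-45.6  -0.6]
39.825
```

View pics/final.png

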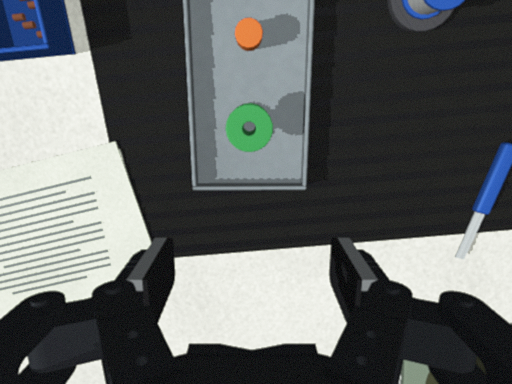

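The cap at (249,33) and the reel at (249,127) both stand upright inside the tray, clear of the arm, so I'm handing in.

```bash
python3 -c "
from plant import ctrl
print(ctrl.finish_job())"
```

```text
the job is handed in; nothing more can be done
None
```

The orange cap went into the tray first, then the green reel beside it; both stand upright and let go, the blue reel was left alone, and I handed the job in just after 39.8 s on the robot's clock (the hand-in gave no verdict).

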